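Park the knife, raise the block four clicks and hold

TASK

On the sliding microtome, first clear the knife: take the knife carriage by the knob on top and slide it along its ways, away from the lift lever, until it is fully home against the end stop. Only then push the sprung lift lever by its knob away from its rest, exactly four clicks and never on to a fifth, and finish while still holding it at the fourth click so that I can lock the raised block. Do not disturb the other things on the bench.

Things in the scene. Friction and masses are not known exactly. Their poses are not given: they have to be found in the camera images.
- microtome: White bench machine, bolted down, 210 mm (its x) by 440 mm (its y), top of the bed 80 mm high. Origin on the bench near the middle of the bed; z up, y along the steel ways, which lie on its -x half with their top 105 mm high. The lift lever is at its -y end on a feed box 96 mm high. The short black lock lever low on the +x face is not needed.
- home_stop (a point): Middle of the inner face of the steel end stop (30 mm high) at the +y end of the ways, at (-54, 208, 115) mm in the microtome's frame. The carriage's end face meets it when home. A like stop at the -y end is not used.
- specimen_block (a point): Top of the white wax block clamped on the round column beside the ways, about 144 mm above the bench; it rises 1 mm with each click of the lift lever.
- knife_carriage (a joint): Slide of the knife carriage in m: 0 = home on the +y stop, growing towards the microtome's -y (lever) end, to 0.26. A grey block 88 x 116 mm, 34 mm high (top 139 mm above the bench), with a steel knife bar across it that reaches out over the column, up to 185 mm high. It needs about 3 N to slide slowly, more when fast, stays where it is left, and ends hard at the stop.
- carriage_knob (a point): Middle of the carriage's black knob, which stands upright: 27 mm across, 44 mm tall (from 163 to 207 mm above the bench; this point at 185 mm) on a thin stem, fixed to the carriage at the end away from the home stop. The knife bar (up to 185 mm high) is 45 mm from its rim on the home side; all else near it is under 166 mm.
- lever_pivot (a point): Pivot of the lift lever: on the lever's vertical axis, at (45, -145, 96) mm in the microtome's frame (top of the feed box); fixed to the microtome and turned as it is, so its x and y axes are the microtome's.
- lift_lever (a joint): Turn of the lift lever in rad: 0 = at rest on its stop, growing counter-clockwise seen from above (its knob moves to the microtome's +x), to 0.98. At rest the arm points 0.36 rad clockwise of the microtome's -y, seen from above. A spring draws it back, with 4 N at the knob at rest and 6 N at the fourth click; let go, it flies back to rest.
- pawl (a point): Sprung roller pawl that clicks over the toothed quadrant at the lever's hub, 105 mm above the bench. A click each 0.16 rad of the lever (18 mm at the knob): the notches are at 0.16, 0.32, 0.48, 0.64, 0.80, 0.96; the humps between are at 0.08, 0.24, 0.40, 0.56, 0.72, 0.88. Before a hump the knob needs up to 2.5 N more than the spring's pull, after it as much less.
- lever_knob: Black upright grip knob at the end of the lever arm, 20 mm across and 42 mm tall, turning freely about its own upright axis, 110 mm from the pivot. Origin: centre of its underside, 112 mm above the bench (top at 154 mm). The flat arm under it is 16 mm wide, its top at 109 mm. Only a touch on this knob counts as holding.
- reagent_bottle: Loose amber bottle, 60 mm across, 125 mm tall, origin at its underside.
- sample_jar: Loose clear jar, 52 mm across, 60 mm tall, origin at its underside.
- brush: Loose brush lying down, 175 mm long, 9 mm thick, origin near its middle.
- forceps: Loose steel forceps lying down, 110 mm long, 7 mm thick, origin in the middle.
- block_tray: Loose grey tray with wax blocks, 110 x 150 mm, 22 mm high, origin at its underside.
- glass_plate: Loose glass plate, 75 x 150 mm, 5 mm thick, origin at its underside.
- petri_dish: Loose clear dish, 90 mm across, 16 mm high, origin at its underside.

How it is judged:
On the way, in this order (a step that is already met when the one before it is completed fails the run):
1. the knife carriage is home against its end stop while the lift lever is still at rest (value of joint knife_carriage below 0.004 m and value of joint lift_lever below 0.06 rad), for 0.2 s.
2. the lift lever is held at the fourth click by its knob (value of joint lift_lever between 0.58 and 0.7 rad and contact force between the fingers and lever_knob above 1.5 N), for 0.3 s.
At the end, for the whole second after the job is handed in: The knife carriage is within 4 mm of its end stop, and the lift lever stands still at the fourth click (between 0.58 and 0.70 rad, the click being at 0.64), held there by the fingers on its knob with more than 1.5 N (all of step 2 and value of joint knife_carriage below 0.004 m and velocity of joint lift_lever between -0.1 and 0.1 rad/s); the arm keeps its last pose, push and grip.
It fails at once if the lift lever goes on to the fifth click (past 0.74 rad) (value of joint lift_lever above 0.74 rad).
It fails at once if the lift lever is moved off its rest (over 0.1 rad) while the knife carriage is more than 10 mm from its end stop (value of joint lift_lever above 0.1 rad and value of joint knife_carriage above 0.01 m).
It fails at once if one of the loose things on the bench is shifted by more than 30 mm (distance of any of reagent_bottle, sample_jar, brush, forceps, block_tray, glass_plate, petri_dish from where it was at the start of the episode above 0.03 m).
It also fails if it takes over 58 s, if anything falls off the work surface, if the arm or the gripper's body presses on something with over 40 N, if the wrist force passes 120 N, or if a joint passes its speed limit or range.

ROBOT

A 6-joint arm with a two-finger parallel gripper is mounted at the origin on the work surface. World frame = base frame: x ahead of the robot, y to its left, z up, the work surface at z = 0. Lengths are in m, angles in rad, forces in N, time in s.
With the tool pointing down it reaches from about 0.225 to 0.875 m from the base axis. Payload 3.4 kg.
Tool frame: the origin (TCP) lies at the very end of the fingers, on their centre line; the grasp point (between the pads) lies 19 mm behind it; z points along the fingers, y is the direction in which the jaws open and shut (so a half turn about z gives the same grasp; the last joint's range is limited). The gripper opens to 85 mm and grips with 20 to 120 N. Pads are 22 mm wide; open, the fingers measure 114 mm over their backs; the gripper's body (76 mm by 85 mm) begins 54 mm behind the grasp point. The pads swing forward as they close: fully open they stand 13 mm farther back than shut.
Start: joints at [-1.291, 0.276, 1.505, -0, 1.361, -0.121], TCP at [0.224, -0.529, 0.194] pointing down, gripper open.
Joint ranges: [-2.89, 2.89], [-0.75, 2.08], [0.22, 2.7], [-1.18, 4.32], [0.11, 2.71], [-2.7, 2.7]. Speed limits (rad/s): [2.57, 2.57, 3.14, 3.14, 3.14, 3.14].

INTERFACE

Orientations are given as a unit quaternion [w, x, y, z].
In Python, from plant import manip, cams, job gives the robot as it stands. The module is installed in compiled form; this text tells all that it offers.
- The arm moves only by the tool jog_arm, never from a script. Its argument "motion" is a list of rows, each an object with "translation": the shift along the tool's x, y, z in m, a list of three; "rotation": the turn, a rotation vector about the tool's x, y, z in degrees, a list of three; "grip": the opening, from -1 (shut) to 1 (fully open), so that 0 is half open. A call has 1 to 8 rows; each row is the pose to reach, as a shift and turn from the pose commanded when the call began, along the tool's axes at that moment; what a row does not reach only later rows make up. A row lasts 1/8 s, in which the tool goes at most 62.5 mm and 10.7 degrees, less where a joint would pass 70% of its speed; a pose out of reach is approached as far as the arm can. A call with a gripper value outside its range is refused whole. The fingers move at their own pace and stop on an object; "grip_force" is the grip in N (left out, the last holds). Time passes only in rows, so rows that repeat a pose let the fingers close. It gives the time, the measured TCP pose, the force and the opening at its end, in the units of the state.
- manip.state(): the state, without advancing time (a new reading comes with each control period).
- cams.camera(name): name is "scene" or "top" or "wrist"; returns a dict with "image" (384x512x3 uint8, blue, green, red), "z_map" (384x512 float32, m along the optical axis (not along the pixel's ray), 0 where there is no reading), "fx", "fy", "cx", "cy" (pixels), "eye" and "orientation" of the camera in the world. Camera axes: x right, y up, looking along -z (the intrinsics and any distortion apply to the point x, -y, -z); pixel columns grow to the right and rows downward; lengths in m; the calibration is good to about 2 mm. A picture is of the moment at which its call begins.
- job.finish_job(): hands the job in, once; it reports no verdict.
The state is a dict: "clock": time; "qpos": joint angles; "qvel": joint speeds; "tau": joint torques, N m; "eef_pos": TCP position; "ee_rot": TCP orientation; "wrist_force": force on the tool from outside, world axes, zero at the start; "torque": the same for the moment, N m; "gripper_width": opening from 0.0 (shut) to 1.0 (fully open).
Only numpy, scipy, OpenCV 4.12 (cv2) and the standard library are available. Lean on these libraries where they do the work, as an engineer would, in place of code of your own. Each camera call takes 0.05 s, during which the arm holds its last target.

## Working session

There is one attempt and no reset: what is moved stays moved. The work goes in short steps, Python scripts to look and compute and a tool call to move; the robot and the scene stay as the last step left them, time stands still between calls to the robot, and variables do not carry over. Pictures are saved under pics/ and viewed, and the job is handed in when it is done.

Besides the shell and the picture viewer there is one more tool, called in YAML: its name, and indented under it one key for each argument. jog_arm: Moves the arm, as the interface text tells. Its arguments: {"type":"object","properties":{"motion":{"type":"array"},"grip_force":{"type":"number"}},"required":["motion"]}

```bash
mkdir -p pics; cat > h.py <<'E'
import numpy as np, cv2
from plant import manip, cams, job
from scipy.spatial.transform import Rotation as R
def rot(q): return R.from_quat([q[1],q[2],q[3],q[0]]).as_matrix()
def cloud(c):
    z=c["z_map"]; h,w=z.shape; v,u=np.mgrid[:h,:w]
    p=np.stack([(u-c["cx"])/c["fx"]*z,-(v-c["cy"])/c["fy"]*z,-z],-1)
    P=p@rot(c["orientation"]).T+np.array(c["eye"]); P[z==0]=np.nan
    return P
E
python3 - <<'E'
from h import *
s=manip.state(); print({k:np.round(v,3) for k,v in s.items()})
for n in ["scene","top"]:
    c=cams.camera(n); cv2.imwrite(f"pics/{n}0.png",c["image"]); np.save(f"pics/{n}0.npy",cloud(c))
    print(n,c["eye"],c["orientation"],c["fx"],c["cx"],c["cy"],[k for k in c])
E
```

```text
{'clock': np.float64(0.0), 'qpos': array([-1.291,  0.277,  1.506,  0.   ,  1.361, -0.121]), 'qvel': array([-0.001,  0.001,  0.   , -0.001,  0.   , -0.   ]), 'tau': array([-1.0000e-03, -4.1678e+01, -2.4580e+01, -0.0000e+00,  1.1000e-02,
       -0.0000e+00]), 'eef_pos': array([ 0.224, -0.529,  0.193]), 'ee_rot': array([-0.001,  0.98 ,  0.199, -0.   ]), 'wrist_force': array([ 0.13 , -0.434,  0.384]), 'torque': array([0.007, 0.033, 0.002]), 'gripper_width': np.float64(1.001)}
scene [1.51424959 0.65726757 0.97878478] [0.43257669 0.20927012 0.39450226 0.78323138] 456.92415145750346 253.8054457869245 194.37735110595995 ['image', 'z_map', 'fx', 'fy', 'cx', 'cy', 'eye', 'orientation']
top [0.29512223 0.01281651 1.51529085] [ 0.73881361  0.07924263 -0.07354783 -0.66518101] 366.12653580341043 260.0846706411859 190.20234236912415 ['image', 'z_map', 'fx', 'fy', 'cx', 'cy', 'eye', 'orientation']
```

View pics/scene0.png

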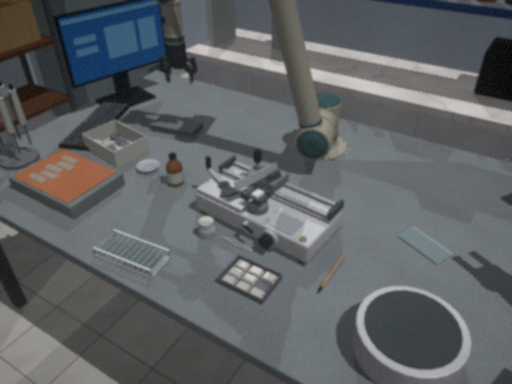

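View pics/top0.png

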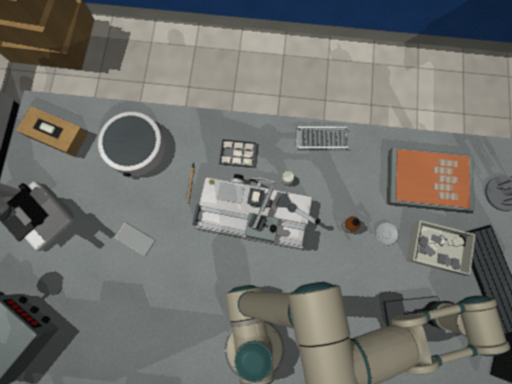

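```bash
python3 - <<'E'
import numpy as np, cv2
P=np.load("pics/top0.npy"); I=cv2.imread("pics/top0.png")
a=cv2.resize(I[165:260,180:345],None,fx=4.6,fy=4.6,interpolation=cv2.INTER_CUBIC)
a=cv2.convertScaleAbs(a,alpha=1.6)
cv2.imwrite("pics/topc.png",a)
z=P[165:260,180:345,2]
b=cv2.applyColorMap(np.uint8(np.clip(np.nan_to_num(z)/0.22*255,0,255)),cv2.COLORMAP_JET)
cv2.imwrite("pics/topz.png",cv2.resize(b,None,fx=4.6,fy=4.6,interpolation=cv2.INTER_NEAREST))
S=cv2.imread("pics/scene0.png")[140:260,180:355]
cv2.imwrite("pics/scenec.png",cv2.resize(cv2.convertScaleAbs(S,alpha=1.5),None,fx=4.5,fy=4.5,interpolation=cv2.INTER_CUBIC))
E
```

```text
(no output)
```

View pics/topc.png

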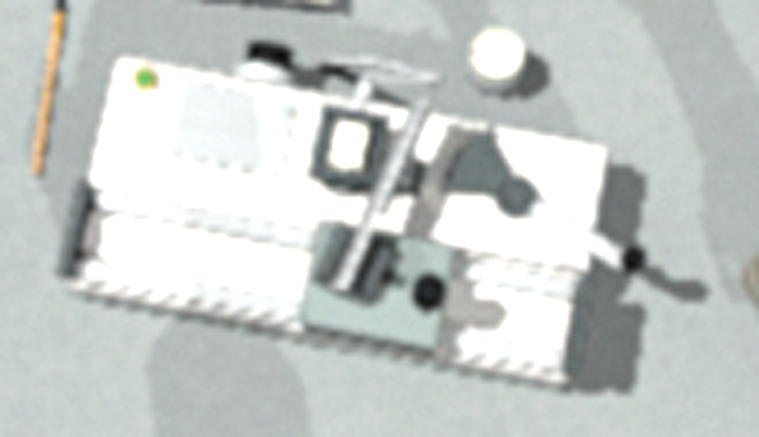

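View pics/topz.png

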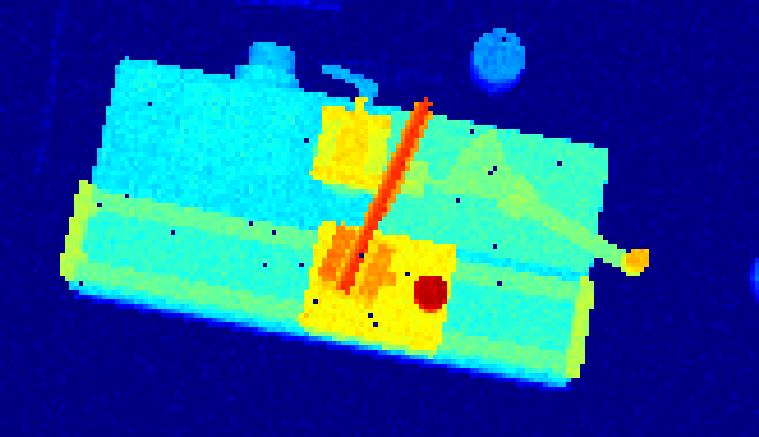

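View pics/scenec.png

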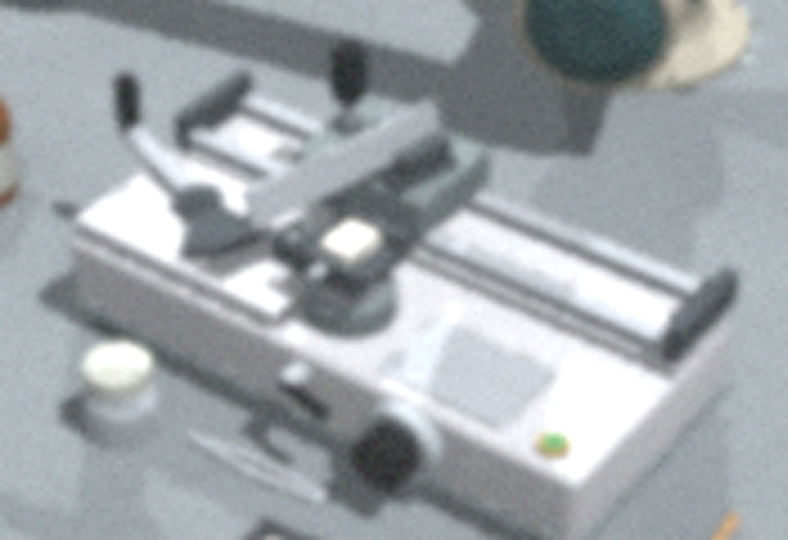

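```bash
python3 - <<'E'
import numpy as np, cv2
P=np.load("pics/top0.npy")
sub=(slice(165,260),slice(180,345)); Q=P[sub]; x,y,z=Q[...,0],Q[...,1],Q[...,2]
# fit machine footprint: points with z>.07
def rect(m,name):
    p=np.float32(np.stack([x[m],y[m]],-1)); r=cv2.minAreaRect(p); print(name,m.sum(),r,np.nanmedian(z[m])); return r
inside=np.zeros(z.shape,np.uint8); m=((z>.07)&(z<.13)).astype(np.uint8)
n,l,st,_=cv2.connectedComponentsWithStats(m); print(st)
k=(z>.19); rect(k,"cknob"); print(np.nanmean(Q[k],0), np.nanmin(Q[k],0),np.nanmax(Q[k],0))
cols=np.mgrid[:z.shape[0],:z.shape[1]][1]
k=(z>.135)&(cols>132)&(z<.17); print("lknob",k.sum(),np.nanmean(Q[k],0), np.nanmin(Q[k],0),np.nanmax(Q[k],0))
k=(z>.132)&(z<.145)&(cols<100)&(cols>65); 
r=np.mgrid[:z.shape[0],:z.shape[1]][0]
rect(k&(r>48),"carr")
# ways: z .1-.11 robot-side band
w=(z>.1)&(z<.112)
n,l,st,ce=cv2.connectedComponentsWithStats(w.astype(np.uint8))
for i in range(1,n):
    if st[i,4]>60: print(st[i]); rect(l==i,"way")
st_=(z>.105)&(z<.126)&(cols<22); rect(st_,"homestop")
st_=(z>.112)&(z<.126)&(cols>120)&(r>58); rect(st_,"-ystop")
b=(z>.076)&(z<.084)&(r<40)&(cols<60); rect(b,"bed")
E
```

```text
[[    0     0   165    95 10840]
 [   13     9   126    75  4775]
 [   62    10     1     1     1]
 [   76    17     2     1     2]
 [   78    19    11    19    55]
 [   73    26     1     1     1]
 [   70    35     1     1     1]]
cknob 43 ((0.44957104325294495, -0.0220477394759655), (0.021419333294034004, 0.021924510598182678), 5.7327094078063965) 0.20610332704152423
[ 0.44968897 -0.02220067  0.20557306] [ 0.43854161 -0.0335801   0.19475724] [ 0.46057845 -0.0105585   0.21168158]
lknob 23 [ 0.49947172 -0.18852739  0.15075598] [ 0.492504   -0.19639139  0.13859616] [ 0.50834221 -0.18051819  0.15776516]
carr 455 ((0.4583125114440918, 0.018774274736642838), (0.1152712032198906, 0.08799128234386444), 84.7857437133789) 0.1385807379830446
[ 92  28  44  30 265]
way 265 ((0.5557394027709961, -0.10463843494653702), (0.17620493471622467, 0.06691277027130127), 72.3864517211914) 0.10803276960281405
[ 20  40  49  14 194]
way 194 ((0.4992035925388336, 0.17241963744163513), (0.19295527040958405, 0.023435749113559723), 84.42674255371094) 0.10511525759358586
[ 16  57  50  12 198]
way 198 ((0.44187620282173157, 0.17717251181602478), (0.19228871166706085, 0.016212522983551025), 85.20851135253906) 0.10472073881904109
[ 98  56  28   9 103]
way 103 ((0.47855305671691895, -0.09476067870855331), (0.10479165613651276, 0.016341492533683777), 85.19343566894531) 0.10550430644369158
[ 95  72  28  10 112]
way 112 ((0.419024258852005, -0.08991973102092743), (0.10525283962488174, 0.018162351101636887), 83.59249114990234) 0.10474964927809483
homestop 97 ((0.4806792140007019, 0.27247095108032227), (0.08066467940807343, 0.028781069442629814), 7.516313552856445) 0.11980491348583389
-ystop 73 ((0.4549762010574341, -0.154753178358078), (0.037007447332143784, 0.1012677326798439), 63.926368713378906) 0.12147333712307873
bed 677 ((0.5899914503097534, 0.20170018076896667), (0.10793843865394592, 0.15592451393604279), 5.885190963745117) 0.08037566855356482
```

```bash
cat >> h.py <<'E'
YAW=-0.082; c_,s_=np.cos(YAW),np.sin(YAW); O=np.array([0.5136,0.0592])
def l2w(x,y): return O+np.array([c_*x-s_*y,s_*x+c_*y])
def w2l(p): d=np.array(p[:2])-O; return np.array([c_*d[0]+s_*d[1],-s_*d[0]+c_*d[1]])
def go(target,tooly=None,frm=None):
    """target world; tool y direction angle"""
    s=manip.state(); M=rot(s["ee_rot"]); p=s["eef_pos"] if frm is None else np.array(frm)
    t=M.T@(np.array(target)-p)
    out=[np.round(t,4)]
    if tooly is not None:
        y=np.array([np.cos(tooly),np.sin(tooly),0]); zt=np.array([0,0,-1.]); T=np.stack([np.cross(y,zt),y,zt],-1)
        out.append(np.round(np.degrees(R.from_matrix(M.T@T).as_rotvec()),2))
    print(*out); return out
def st():
    s=manip.state(); print("t",round(float(s["clock"]),2),"p",np.round(s["eef_pos"],4),"loc",np.round(w2l(s["eef_pos"]),4),"F",np.round(s["wrist_force"],2),"w",round(float(s["gripper_width"]),3),"ydir",np.round(rot(s["ee_rot"])[:,1],3))
E
python3 - <<'E'
from h import *
st()
go([.224,-.529,.30],YAW); go([.4497,-.0222,.30],YAW); go([.4497,-.0222,.172],YAW)
print(w2l([.4497,-.0222]))
E
```

```text
t 0.1 p [ 0.2242 -0.5289  0.1927] loc [-0.2403 -0.6099] F [ 0.22 -0.24 -0.02] w 0.999 ydir [ 0.39  -0.921 -0.002]
[-0.0002 -0.0002 -0.1073] [-8.000e-02 -6.000e-02 -6.234e+01]
[ 0.4054 -0.3788 -0.1066] [-8.000e-02 -6.000e-02 -6.234e+01]
[ 0.4054 -0.3786  0.0214] [-8.000e-02 -6.000e-02 -6.234e+01]
[-0.05701797 -0.08636042]
```

jog_arm:
  motion:
    - {"translation": [0,0,-0.055],"rotation": [0,0,0],"grip": 1}
    - {"translation": [0.02,-0.02,-0.107],"rotation": [0,0,-8],"grip": 1}
    - {"translation": [0.405,-0.379,-0.107],"rotation": [0,0,-62.3],"grip": 1}
    - {"translation": [0.405,-0.379,-0.107],"rotation": [0,0,-62.3],"grip": 1}
    - {"translation": [0.405,-0.379,-0.107],"rotation": [0,0,-62.3],"grip": 1}
    - {"translation": [0.405,-0.379,-0.107],"rotation": [0,0,-62.3],"grip": 1}
    - {"translation": [0.405,-0.379,-0.107],"rotation": [0,0,-62.3],"grip": 1}
    - {"translation": [0.405,-0.379,-0.107],"rotation": [0,0,-62.3],"grip": 1}

```text
clock: 1.1
eef_pos: [0.388, -0.1588, 0.3003]
ee_rot: [0.0, 0.735, 0.678, 0.0]
wrist_force: [-0.3, -0.2, 0.6]
gripper_width: 1.002
```

```bash
python3 - <<'E'
from h import *
st(); go([.4497,-.0222,.30],YAW)
E
```

```text
t 1.1 p [ 0.388  -0.1588  0.3003] loc [-0.1073 -0.2275] F [-0.33 -0.23  0.6 ] w 1.002 ydir [ 0.997 -0.082  0.   ]
[0.1412 0.0503 0.0003] [0.02 0.   0.01]
```

jog_arm:
  motion:
    - {"translation": [0.141,0.05,0],"rotation": [0,0,0],"grip": 1}
    - {"translation": [0.141,0.05,0],"rotation": [0,0,0],"grip": 1}
    - {"translation": [0.141,0.05,0],"rotation": [0,0,0],"grip": 1}
    - {"translation": [0.141,0.05,0],"rotation": [0,0,0],"grip": 1}
    - {"translation": [0.141,0.05,0],"rotation": [0,0,0],"grip": 1}

```text
clock: 1.72
eef_pos: [0.4487, -0.025, 0.3002]
ee_rot: [-0.0, 0.736, 0.677, -0.001]
wrist_force: [-0.3, 0.1, -0.7]
gripper_width: 1.002
```

```bash
python3 - <<'E'
from h import *
st(); go([.4497,-.0222,.172],YAW)
c=cams.camera("wrist"); cv2.imwrite("pics/w1.png",c["image"]); P=cloud(c)
k=(P[...,2]>.195)&(P[...,2]<.215)&(np.hypot(P[...,0]-.45,P[...,1]+.022)<.04); print(k.sum(),np.nanmean(P[k],0),np.nanmin(P[k],0),np.nanmax(P[k],0))
E
```

```text
t 1.73 p [ 0.4487 -0.025   0.3002] loc [-0.0578 -0.0892] F [-0.25  0.08 -0.65] w 1.002 ydir [ 0.997 -0.083 -0.001]
[0.003  0.0009 0.1282] [-0.05  0.05 -0.05]
555 [ 0.44946415 -0.02060335  0.20384115] [ 0.43649014 -0.03539787  0.19500698] [ 0.462504   -0.00913701  0.20761232]
```

View pics/w1.png

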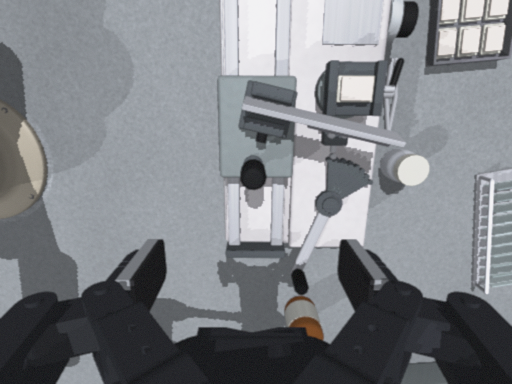

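jog_arm:
  motion:
    - {"translation": [0.002,0.001,0.05],"rotation": [0,0,0],"grip": 1}
    - {"translation": [0.002,0.001,0.1],"rotation": [0,0,0],"grip": 1}
    - {"translation": [0.002,0.001,0.128],"rotation": [0,0,0],"grip": 1}
    - {"translation": [0.002,0.001,0.128],"rotation": [0,0,0],"grip": 1}
    - {"translation": [0.002,0.001,0.128],"rotation": [0,0,0],"grip": -1}
    - {"translation": [0.002,0.001,0.128],"rotation": [0,0,0],"grip": -1}
    - {"translation": [0.002,0.001,0.128],"rotation": [0,0,0],"grip": -1}
    - {"translation": [0.002,0.001,0.128],"rotation": [0,0,0],"grip": -1}
  grip_force: 40

```text
clock: 2.78
eef_pos: [0.4506, -0.0225, 0.1731]
ee_rot: [0.001, 0.736, 0.677, 0.0]
wrist_force: [-0.4, 0.0, 0.2]
gripper_width: 0.143
```

```bash
python3 - <<'E'
from h import *
st(); 
P=np.load("pics/top0.npy")
for n,(u,v,r) in dict(bottle=(352,225,14),jar=(289,177,12)).items():
    q=P[v-r:v+r,u-r:u+r].reshape(-1,3); q=q[q[:,2]>.03]; print(n,np.round([q.min(0),q.max(0),q.mean(0)],3), w2l(q.mean(0)))
E
```

```text
t 2.77 p [ 0.4506 -0.0225  0.1731] loc [-0.0561 -0.0866] F [-0.39  0.03  0.16] w 0.143 ydir [ 0.997 -0.082  0.001]
bottle [[ 0.485 -0.365  0.03 ]
 [ 0.545 -0.308  0.131]
 [ 0.51  -0.33   0.088]] [ 0.02846728 -0.38836486]
jar [[ 0.658 -0.088  0.03 ]
 [ 0.708 -0.043  0.068]
 [ 0.681 -0.065  0.055]] [ 0.17716225 -0.11043107]
```

```bash
python3 - <<'E'
from h import *
for n in ["scene","wrist"]:
    c=cams.camera(n); I=c["image"]
    if n=="scene": I=cv2.resize(I[100:220,170:330],None,fx=4.5,fy=4.5,interpolation=cv2.INTER_CUBIC)
    cv2.imwrite(f"pics/{n}2.png",I)
st()
E
```

```text
t 2.88 p [ 0.4504 -0.0224  0.1727] loc [-0.0563 -0.0865] F [-0.57  0.1  -0.01] w 0.003 ydir [ 0.997 -0.082  0.001]
```

View pics/scene2.png

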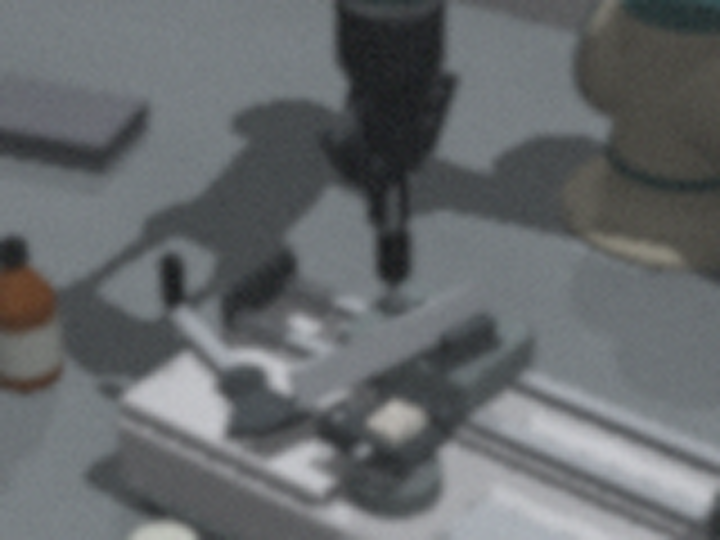

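View pics/wrist2.png

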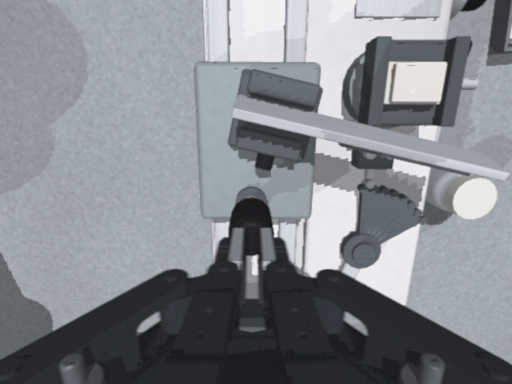

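```bash
python3 - <<'E'
from h import *
for n in ["scene","wrist","top"]:
    c=cams.camera(n); P=cloud(c); 
    L=(P[...,:2]-O)@np.array([[c_,-s_],[s_,c_]])
    z=P[...,2]
    k=(z>.132)&(z<.145)&(L[...,0]>-.1)&(L[...,0]<-.005)&(abs(L[...,1])<.16)
    print(n,"carriage",k.sum(),np.round(np.percentile(L[k],[1,50,99],axis=0),4).tolist())
    k=(z>.15)&(z<.203)&(L[...,0]>-.085)&(L[...,0]<-.03)&(L[...,1]>-.12)&(L[...,1]<-.055)
    print("knobregion",k.sum(),np.round(np.percentile(L[k],[2,50,98],axis=0),4).tolist(), np.nanmedian(z[k]))
    if n=="wrist":
        for v in range(180,260,5): print(v,np.round(P[v,252],3),np.round(L[v,252],3))
st()
E
```

```text
scene carriage 248 [[-0.0928, -0.1012], [-0.0426, -0.0117], [-0.0064, 0.0144]]
knobregion 91 [[-0.0591, -0.0949], [-0.046, -0.081], [-0.0406, -0.0723]] 0.1825304831705029
wrist carriage 11278 [[-0.0962, -0.1], [-0.0694, -0.0554], [-0.0107, 0.0126]]
knobregion 1026 [[-0.0699, -0.0853], [-0.0568, -0.0755], [-0.0449, -0.0558]] 0.19253107908790082
180 [ 0.451 -0.006  0.138] [-0.057 -0.07 ]
185 [ 0.451 -0.01   0.138] [-0.057 -0.074]
190 [ 0.451 -0.013  0.14 ] [-0.057 -0.077]
195 [ 0.451 -0.016  0.142] [-0.057 -0.08 ]
200 [ 0.451 -0.009  0.177] [-0.057 -0.073]
205 [ 0.451 -0.009  0.186] [-0.057 -0.073]
210 [ 0.451 -0.009  0.194] [-0.057 -0.073]
215 [ 0.451 -0.01   0.2  ] [-0.057 -0.074]
220 [ 0.451 -0.012  0.203] [-0.057 -0.076]
225 [ 0.451 -0.013  0.207] [-0.057 -0.077]
230 [ 0.451 -0.012  0.217] [-0.057 -0.076]
235 [ 0.451 -0.012  0.221] [-0.057 -0.076]
240 [ 0.451 -0.011  0.228] [-0.057 -0.076]
245 [ 0.451 -0.012  0.232] [-0.057 -0.076]
250 [ 0.451 -0.012  0.238] [-0.057 -0.076]
255 [ 0.451 -0.012  0.242] [-0.057 -0.076]
top carriage 180 [[-0.0948, -0.0749], [-0.0751, -0.0392], [-0.0097, 0.0128]]Traceback (most recent call last):
  File "<stdin>", line 9, in <module>
    return _quantile_unchecked(
        a, q, axis, out, overwrite_input, method, keepdims, weights)
    return _ureduce(a,
                    func=_quantile_ureduce_func,
    ...<5 lines>...
                    overwrite_input=overwrite_input,
                    method=method)
    r = func(a, **kwargs)
    result = _quantile(arr,
                       quantiles=q,
    ...<2 lines>...
                       out=out,
                       weights=wgt)
    slices_having_nans = np.isnan(arr[-1, ...])
                                  ~~~^^^^^^^^^
IndexError: index -1 is out of bounds for axis 0 with size 0
```

```bash
python3 - <<'E'
from h import *
c=cams.camera("wrist"); P=cloud(c); I=c["image"]
for v in (210,222,235,250):
  print(v,[ (u,*np.round(P[v,u]*1000).astype(int)) for u in range(222,286,4)])
a=cv2.resize(I[180:300,200:310],None,fx=5,fy=5,interpolation=cv2.INTER_CUBIC); cv2.imwrite("pics/w3.png",cv2.convertScaleAbs(a,alpha=2,beta=20))
st()
E
```

```text
210 [(222, np.int64(426), np.int64(-28), np.int64(137)), (226, np.int64(429), np.int64(-28), np.int64(138)), (230, np.int64(432), np.int64(-29), np.int64(137)), (234, np.int64(439), np.int64(-14), np.int64(180)), (238, np.int64(442), np.int64(-11), np.int64(187)), (242, np.int64(445), np.int64(-9), np.int64(193)), (246, np.int64(447), np.int64(-10), np.int64(192)), (250, np.int64(450), np.int64(-9), np.int64(194)), (254, np.int64(452), np.int64(-10), np.int64(194)), (258, np.int64(454), np.int64(-11), np.int64(191)), (262, np.int64(457), np.int64(-11), np.int64(190)), (266, np.int64(459), np.int64(-14), np.int64(183)), (270, np.int64(463), np.int64(-31), np.int64(138)), (274, np.int64(466), np.int64(-31), np.int64(138)), (278, np.int64(470), np.int64(-32), np.int64(137)), (282, np.int64(473), np.int64(-32), np.int64(138))]
222 [(222, np.int64(420), np.int64(-52), np.int64(103)), (226, np.int64(424), np.int64(-52), np.int64(103)), (230, np.int64(437), np.int64(-17), np.int64(191)), (234, np.int64(441), np.int64(-13), np.int64(200)), (238, np.int64(443), np.int64(-13), np.int64(201)), 
[... 1766 characters left out ...]
(238)), (246, np.int64(448), np.int64(-11), np.int64(238)), (250, np.int64(450), np.int64(-11), np.int64(238)), (254, np.int64(451), np.int64(-12), np.int64(237)), (258, np.int64(453), np.int64(-12), np.int64(237)), (262, np.int64(455), np.int64(-12), np.int64(238)), (266, np.int64(457), np.int64(-12), np.int64(239)), (270, np.int64(459), np.int64(-17), np.int64(229)), (274, np.int64(460), np.int64(-17), np.int64(230)), (278, np.int64(462), np.int64(-16), np.int64(231)), (282, np.int64(473), np.int64(-84), np.int64(105))]
t 3.08 p [ 0.4503 -0.0224  0.1725] loc [-0.0564 -0.0865] F [ 0.71 -0.51  0.03] w 0.0 ydir [ 0.997 -0.082 -0.   ]<stdin>:4: RuntimeWarning: invalid value encountered in cast
```

View pics/w3.png

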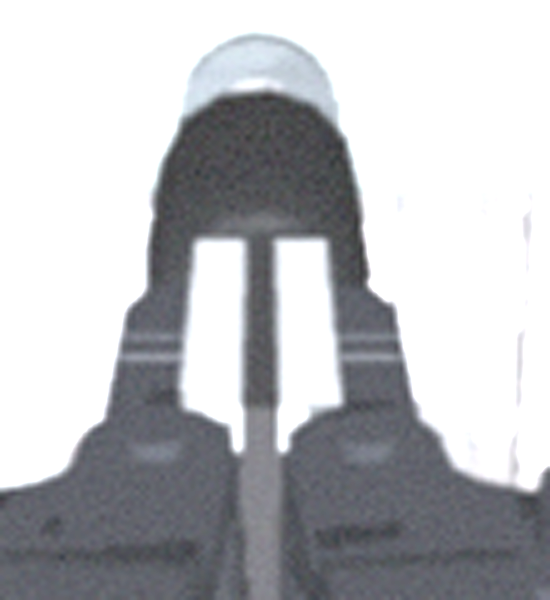

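jog_arm:
  motion:
    - {"translation": [0,0,-0.05],"rotation": [0,0,0],"grip": -1}
    - {"translation": [0,0,-0.05],"rotation": [0,0,0],"grip": -1}
    - {"translation": [0,0,-0.05],"rotation": [0,0,0],"grip": -1}

```text
clock: 3.45
eef_pos: [0.45, -0.0224, 0.2222]
ee_rot: [-0.0, 0.736, 0.677, -0.0]
wrist_force: [-1.2, -0.9, -0.1]
gripper_width: -0.002
```

```bash
python3 - <<'E'
from h import *
st()
c=cams.camera("scene"); P=cloud(c); I=c["image"]
L=(P[...,:2]-O)@np.array([[c_,-s_],[s_,c_]])
m=(abs(L[...,0]+.05)<.04)&(abs(L[...,1]+.0866)<.03)&(P[...,2]>.15)
r,cc=np.where(m)
u=int(np.median(cc[(P[...,2][m]<.25)])); print(u)
for v in range(r.min(),r.max()+1): print(v,[np.round(np.r_[L[v,k],P[v,k,2]]*1000).tolist() for k in (u-1,u,u+1)])
cv2.imwrite("pics/s4.png",cv2.convertScaleAbs(cv2.resize(I[80:200,180:320],None,fx=5,fy=5,interpolation=cv2.INTER_CUBIC),alpha=1.6,beta=10))
E
```

```text
t 3.45 p [ 0.45   -0.0224  0.2222] loc [-0.0567 -0.0865] F [-1.25 -0.94 -0.07] w -0.002 ydir [ 0.997 -0.082 -0.   ]
257
0 [[nan, nan, nan], [nan, nan, nan], [-127.0, -131.0, 645.0]]
1 [[-57.0, -85.0, 664.0], [-59.0, -83.0, 664.0], [-61.0, -81.0, 663.0]]
2 [[-46.0, -77.0, 665.0], [-51.0, -77.0, 663.0], [-48.0, -71.0, 665.0]]
3 [[-43.0, -74.0, 663.0], [-45.0, -73.0, 663.0], [-43.0, -68.0, 664.0]]
4 [[-40.0, -72.0, 662.0], [-40.0, -69.0, 662.0], [-43.0, -68.0, 662.0]]
5 [[-35.0, -69.0, 661.0], [-35.0, -65.0, 661.0], [-37.0, -63.0, 661.0]]
6 [[-33.0, -67.0, 659.0], [-34.0, -65.0, 659.0], [-39.0, -65.0, 658.0]]
7 [[-32.0, -66.0, 657.0], [-31.0, -62.0, 658.0], [-33.0, -60.0, 657.0]]
8 [[-29.0, -64.0, 655.0], [-31.0, -62.0, 655.0], [-29.0, -58.0, 656.0]]
9 [[-24.0, -60.0, 654.0], [-23.0, -56.0, 655.0], [-29.0, -57.0, 654.0]]
10 [[-23.0, -60.0, 652.0], [-24.0, -57.0, 652.0], [-24.0, -54.0, 653.0]]
11 [[-26.0, -62.0, 649.0], [-25.0, -57.0, 650.0], [-27.0, -56.0, 650.0]]
12 [[-19.0, -57.0, 649.0], [-21.0, -55.0, 649.0], [-17.0, -48.0, 651.0]]
13 [[-20.0, -57.0, 646.0], [-21.0, -55.0, 646.0], [
[... 10620 characters left out ...]
.0, 189.0], [-48.0, -76.0, 185.0]]
159 [[-43.0, -81.0, 183.0], [-48.0, -81.0, 180.0], [-44.0, -73.0, 185.0]]
160 [[-43.0, -81.0, 179.0], [-46.0, -79.0, 178.0], [-50.0, -78.0, 176.0]]
161 [[-40.0, -79.0, 177.0], [-46.0, -79.0, 174.0], [-44.0, -74.0, 177.0]]
162 [[-45.0, -82.0, 170.0], [-48.0, -80.0, 169.0], [-54.0, -81.0, 166.0]]
163 [[-47.0, -84.0, 164.0], [-47.0, -79.0, 166.0], [-59.0, -84.0, 158.0]]
164 [[-47.0, -84.0, 160.0], [-53.0, -84.0, 157.0], [-57.0, -83.0, 155.0]]
165 [[-51.0, -87.0, 153.0], [-57.0, -87.0, 150.0], [-54.0, -81.0, 153.0]]
166 [[-50.0, -86.0, 150.0], [-54.0, -85.0, 148.0], [-53.0, -81.0, 150.0]]
167 [[-50.0, -86.0, 146.0], [-55.0, -86.0, 143.0], [-55.0, -82.0, 145.0]]
```

View pics/s4.png

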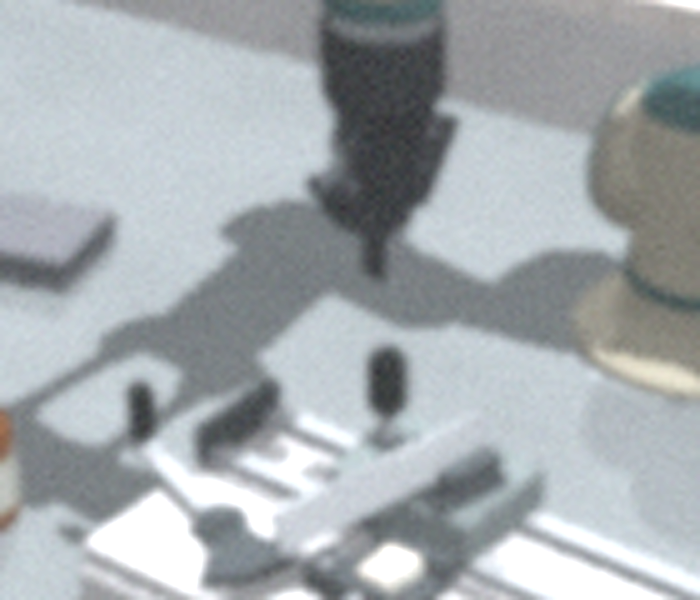

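jog_arm:
  motion:
    - {"translation": [0,0,0],"rotation": [0,0,0],"grip": 1}
    - {"translation": [0,0,0],"rotation": [0,0,0],"grip": 1}
    - {"translation": [0,0,0],"rotation": [0,0,0],"grip": 1}
    - {"translation": [0,0,0],"rotation": [0,0,0],"grip": 1}
    - {"translation": [0,0,0],"rotation": [0,0,0],"grip": 1}

```text
clock: 4.12
eef_pos: [0.4503, -0.0225, 0.2225]
ee_rot: [0.0, 0.736, 0.677, -0.0]
wrist_force: [-0.4, 0.6, 0.2]
gripper_width: 1.005
```

jog_arm:
  motion:
    - {"translation": [0,0,0.04],"rotation": [0,0,0],"grip": 1}
    - {"translation": [0,0,0.087],"rotation": [0,0,0],"grip": 1}
    - {"translation": [0,0,0.087],"rotation": [0,0,0],"grip": 1}
    - {"translation": [0,0,0.087],"rotation": [0,0,0],"grip": -1}
    - {"translation": [0,0,0.087],"rotation": [0,0,0],"grip": -1}
    - {"translation": [0,0,0.087],"rotation": [0,0,0],"grip": -1}
    - {"translation": [0,0,0.087],"rotation": [0,0,0],"grip": -1}
    - {"translation": [0,0,0.087],"rotation": [0,0,0],"grip": -1}

```text
clock: 5.12
eef_pos: [0.45, -0.0226, 0.1369]
ee_rot: [0.0, 0.736, 0.677, -0.0]
wrist_force: [-2.3, 0.1, 6.2]
gripper_width: 0.3
```

```bash
python3 - <<'E'
from h import *
st()
c=cams.camera("wrist");cv2.imwrite("pics/w5.png",c["image"])
E
```

```text
t 5.12 p [ 0.45   -0.0226  0.1369] loc [-0.0567 -0.0867] F [-2.26  0.1   6.22] w 0.3 ydir [ 0.997 -0.082  0.   ]
```

View pics/w5.png

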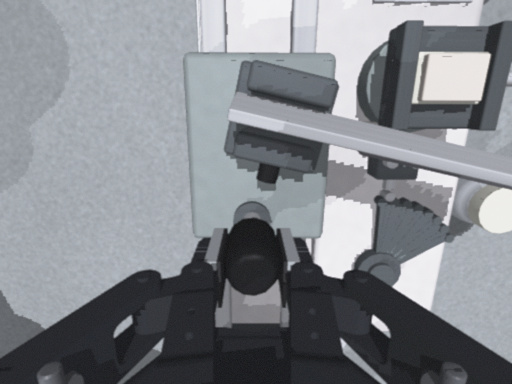

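jog_arm:
  motion:
    - {"translation": [0.008,0,0],"rotation": [0,0,0],"grip": -1}
    - {"translation": [0.02,0,0],"rotation": [0,0,0],"grip": -1}
    - {"translation": [0.035,0,0],"rotation": [0,0,0],"grip": -1}
    - {"translation": [0.05,0,0],"rotation": [0,0,0],"grip": -1}
    - {"translation": [0.065,0,0],"rotation": [0,0,0],"grip": -1}
    - {"translation": [0.08,0,0],"rotation": [0,0,0],"grip": -1}
    - {"translation": [0.09,0,0],"rotation": [0,0,0],"grip": -1}
    - {"translation": [0.1,0,0],"rotation": [0,0,0],"grip": -1}

```text
clock: 6.18
eef_pos: [0.4586, 0.0764, 0.1369]
ee_rot: [0.001, 0.735, 0.678, -0.001]
wrist_force: [-2.0, -3.3, 6.8]
gripper_width: 0.297
```

```bash
python3 - <<'E'
from h import *
st()
c=cams.camera("top"); P=cloud(c); z=P[...,2]; print(P.shape)
L=(P[...,:2]-O)@np.array([[c_,-s_],[s_,c_]])
k=(z>.132)&(z<.145)&(L[...,0]>-.11)&(L[...,0]<-.00)&(abs(L[...,1])<.25)
print(k.sum(),np.round(np.percentile(L[k],[1,50,99],axis=0),4).tolist())
k=(z>.112)&(z<.132)&(L[...,0]>-.11)&(L[...,0]<-.00)&(L[...,1]>.19); print(k.sum(),np.round(np.percentile(L[k],[2,50,98],axis=0),4).tolist())
E
```

```text
t 6.17 p [0.4586 0.0764 0.1369] loc [-0.0562  0.0126] F [-1.98 -3.32  6.8 ] w 0.297 ydir [ 0.997 -0.082  0.001]
(384, 512, 3)
140 [[-0.0952, -0.003], [-0.0812, 0.0625], [-0.055, 0.0945]]
116 [[-0.0931, 0.2012], [-0.0656, 0.2146], [-0.0114, 0.9309]]
```

jog_arm:
  motion:
    - {"translation": [0.01,0,0],"rotation": [0,0,0],"grip": -1}
    - {"translation": [0.024,0,0],"rotation": [0,0,0],"grip": -1}
    - {"translation": [0.038,0,0],"rotation": [0,0,0],"grip": -1}
    - {"translation": [0.052,0,0],"rotation": [0,0,0],"grip": -1}
    - {"translation": [0.064,0,0],"rotation": [0,0,0],"grip": -1}
    - {"translation": [0.074,0,0],"rotation": [0,0,0],"grip": -1}
    - {"translation": [0.08,0,0],"rotation": [0,0,0],"grip": -1}
    - {"translation": [0.084,0,0],"rotation": [0,0,0],"grip": -1}

```text
clock: 7.22
eef_pos: [0.4659, 0.1603, 0.1369]
ee_rot: [0.001, 0.736, 0.678, -0.0]
wrist_force: [-1.2, -2.8, 4.1]
gripper_width: 0.303
```

jog_arm:
  motion:
    - {"translation": [0.002,0,0],"rotation": [0,0,0],"grip": -1}
    - {"translation": [0.004,0,0],"rotation": [0,0,0],"grip": -1}
    - {"translation": [0.006,0,0],"rotation": [0,0,0],"grip": -1}
    - {"translation": [0.007,0,0],"rotation": [0,0,0],"grip": -1}

```text
clock: 7.72
eef_pos: [0.4665, 0.1672, 0.1369]
ee_rot: [0.001, 0.736, 0.677, 0.0]
wrist_force: [-1.1, -2.5, 5.6]
gripper_width: 0.301
```

jog_arm:
  motion:
    - {"translation": [0.002,0,0],"rotation": [0,0,0],"grip": -1}
    - {"translation": [0.004,0,0],"rotation": [0,0,0],"grip": -1}

```text
clock: 7.98
eef_pos: [0.4669, 0.171, 0.1369]
ee_rot: [0.001, 0.736, 0.677, -0.0]
wrist_force: [-1.4, -7.1, 5.2]
gripper_width: 0.298
```

```bash
python3 - <<'E'
from h import *
st()
c=cams.camera("wrist"); P=cloud(c); z=P[...,2]; cv2.imwrite("pics/w6.png",c["image"])
E
```

```text
t 7.97 p [0.4669 0.171  0.1369] loc [-0.0557  0.1076] F [-1.39 -7.11  5.2 ] w 0.298 ydir [ 0.997 -0.082  0.002]
```

View pics/w6.png

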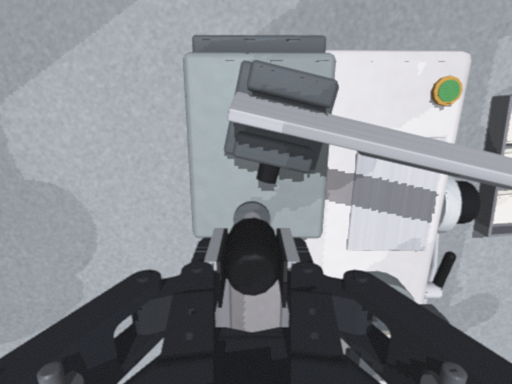

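jog_arm:
  motion:
    - {"translation": [0.002,0,0],"rotation": [0,0,0],"grip": -1}
    - {"translation": [0.003,0,0],"rotation": [0,0,0],"grip": -1}
    - {"translation": [0.003,0,0],"rotation": [0,0,0],"grip": -1}

```text
clock: 8.4
eef_pos: [0.4668, 0.1707, 0.1369]
ee_rot: [0.003, 0.735, 0.678, -0.002]
wrist_force: [-1.5, -9.9, 7.5]
gripper_width: 0.298
```

```bash
python3 - <<'E'
from h import *
st()
E
```

```text
t 8.4 p [0.4668 0.1707 0.1369] loc [-0.0558  0.1073] F [-1.52 -9.95  7.52] w 0.298 ydir [ 0.997 -0.081  0.001]
```

jog_arm:
  motion:
    - {"translation": [-0.001,0,0],"rotation": [0,0,0],"grip": -1}
    - {"translation": [-0.003,0,0],"rotation": [0,0,0],"grip": -1}
    - {"translation": [-0.003,0,0],"rotation": [0,0,0],"grip": 0.6}
    - {"translation": [-0.003,0,0],"rotation": [0,0,0],"grip": 0.6}
    - {"translation": [-0.003,0,0],"rotation": [0,0,0],"grip": 0.6}
    - {"translation": [-0.003,0,-0.03],"rotation": [0,0,0],"grip": 0.6}
    - {"translation": [-0.003,0,-0.08],"rotation": [0,0,0],"grip": 0.6}
    - {"translation": [-0.003,0,-0.08],"rotation": [0,0,0],"grip": 0.6}

```text
clock: 9.4
eef_pos: [0.4693, 0.1727, 0.2193]
ee_rot: [0.002, 0.736, 0.677, 0.004]
wrist_force: [0.9, 0.3, -0.4]
gripper_width: 0.803
```

```bash
python3 - <<'E'
from h import *
st()
c=cams.camera("top"); P=cloud(c); z=P[...,2]
L=(P[...,:2]-O)@np.array([[c_,-s_],[s_,c_]])
k=(z>.132)&(z<.145)&(L[...,0]>-.11)&(L[...,0]<-.00)&(abs(L[...,1])<.25)
print("car",k.sum(),np.round(np.percentile(L[k],[1,50,99],axis=0),4).tolist())
k=(z>.135)&(z<.17)&(abs(L[...,0]-.006)<.03)&(abs(L[...,1]+.248)<.03); print("lev",k.sum(),np.round(np.percentile(P[k],[0,50,100],axis=0),4).tolist(),P[k].mean(0),L[k].mean(0))
k=(z>.112)&(z<.132)&(abs(L[...,0]+.054)<.06)&(L[...,1]<-.19)&(L[...,1]>-.24);print("stop-",k.sum(),np.round(np.percentile(L[k],[2,50,98],axis=0),4).tolist())
cv2.imwrite("pics/t7.png",cv2.convertScaleAbs(cv2.resize(c["image"][150:290,170:350],None,fx=4,fy=4),alpha=1.5))
go(np.r_[l2w(.0062,-.248),.217],YAW)
E
```

```text
t 9.4 p [0.4693 0.1727 0.2193] loc [-0.0535  0.1095] F [ 0.9   0.32 -0.42] w 0.803 ydir [ 0.997 -0.082  0.008]
car 139 [[-0.0943, 0.0979], [-0.0797, 0.1782], [-0.0278, 0.206]]
lev 24 [[0.4913, -0.1968, 0.1353], [0.4991, -0.188, 0.1533], [0.5092, -0.1798, 0.1582]] [ 0.49922257 -0.18802063  0.15105073] [ 0.00592026 -0.24756757]
stop- 74 [[-0.0923, -0.2204], [-0.0536, -0.214], [-0.0131, -0.2083]]
[-3.569e-01  6.150e-02 -1.000e-04] [ 0.22 -0.06 -0.03]
```

View pics/t7.png

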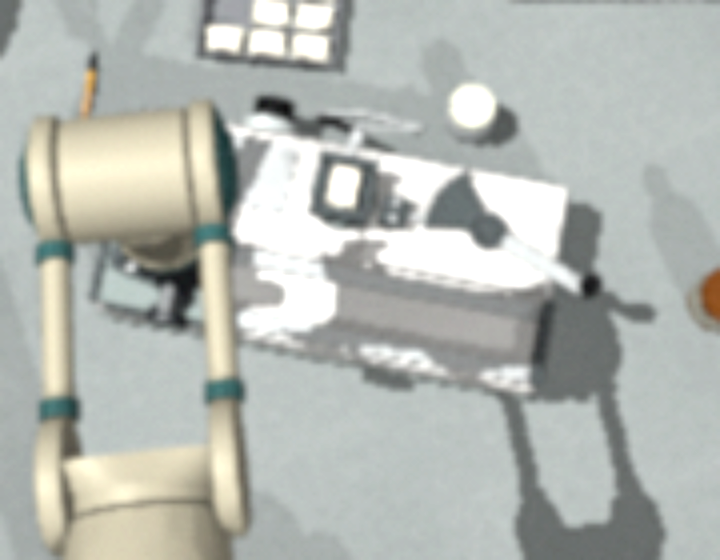

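jog_arm:
  motion:
    - {"translation": [-0.06,0.01,0],"rotation": [0,0,0],"grip": 0.4}
    - {"translation": [-0.12,0.021,0],"rotation": [0,0,0],"grip": 0.4}
    - {"translation": [-0.18,0.031,0],"rotation": [0,0,0],"grip": 0.4}
    - {"translation": [-0.24,0.041,0],"rotation": [0,0,0],"grip": 0.4}
    - {"translation": [-0.3,0.052,0],"rotation": [0,0,0],"grip": 0.4}
    - {"translation": [-0.34,0.06,0],"rotation": [0,0,0],"grip": 0.4}
    - {"translation": [-0.357,0.061,0],"rotation": [0,0,0],"grip": 0.4}
    - {"translation": [-0.357,0.061,0],"rotation": [0,0,0],"grip": 0.4}

```text
clock: 10.45
eef_pos: [0.497, -0.1888, 0.2142]
ee_rot: [-0.001, 0.736, 0.677, -0.0]
wrist_force: [0.2, 1.6, 0.3]
gripper_width: 0.703
```

```bash
python3 - <<'E'
from h import *
st()
c=cams.camera("wrist"); P=cloud(c); z=P[...,2]
L=(P[...,:2]-O)@np.array([[c_,-s_],[s_,c_]])
k=(z>.146)&(z<.165)&(abs(L[...,0]-.006)<.03)&(abs(L[...,1]+.248)<.03); print("lev",k.sum(),np.round(np.percentile(P[k],[1,50,99],axis=0),4).tolist(),L[k].mean(0))
for n in ["scene"]:
    c2=cams.camera(n); cv2.imwrite("pics/s8.png",cv2.convertScaleAbs(cv2.resize(c2["image"][80:220,150:310],None,fx=4,fy=4),alpha=1.5))
    P=cloud(c2); L2=(P[...,:2]-O)@np.array([[c_,-s_],[s_,c_]]); z=P[...,2]
    k=(z>.12)&(z<.165)&(abs(L2[...,0]-.006)<.03)&(abs(L2[...,1]+.248)<.03); print("lev",k.sum(),np.round(np.percentile(P[k],[1,50,99],axis=0),4).tolist(),L2[k].mean(0))
cv2.imwrite("pics/w8.png",c["image"])
go(np.r_[l2w(.0062,-.248),.084],YAW)
E
```

```text
t 10.45 p [ 0.497  -0.1888  0.2142] loc [ 0.0038 -0.2486] F [0.16 1.61 0.31] w 0.703 ydir [ 0.996 -0.084 -0.002]
lev 379 [[0.4901, -0.1967, 0.1464], [0.4993, -0.1874, 0.1523], [0.5083, -0.1797, 0.1542]] [ 0.00598967 -0.24714382]
lev 62 [[0.4791, -0.1969, 0.1213], [0.507, -0.1843, 0.1397], [0.5138, -0.1572, 0.1557]] [ 0.01180776 -0.24420893]
[-0.0012  0.0025  0.1309] [-0.08 -0.09  0.01]
```

View pics/w8.png

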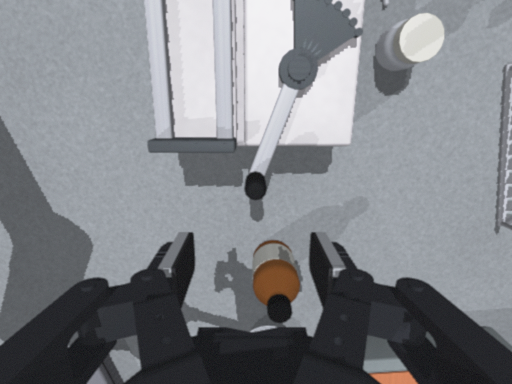

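View pics/s8.png

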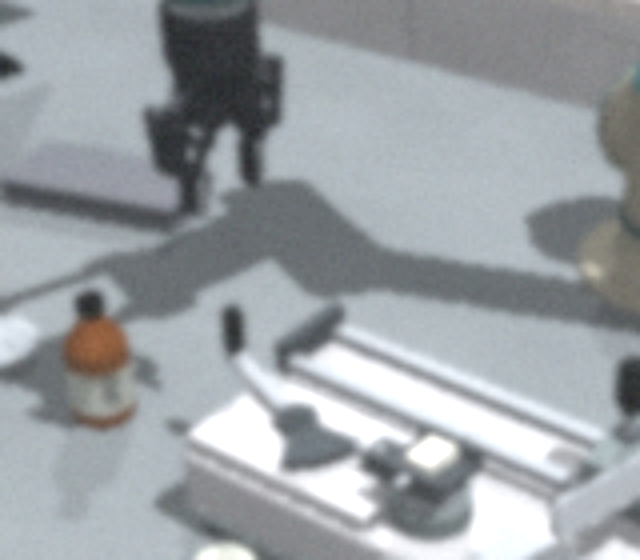

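jog_arm:
  motion:
    - {"translation": [0,0.002,0.04],"rotation": [0,0,0],"grip": 0.4}
    - {"translation": [0,0.002,0.085],"rotation": [0,0,0],"grip": 0.4}
    - {"translation": [0,0.002,0.115],"rotation": [0,0,0],"grip": 0.4}
    - {"translation": [0,0.002,0.125],"rotation": [0,0,0],"grip": 0.4}
    - {"translation": [0,0.002,0.13],"rotation": [0,0,0],"grip": 0.4}
    - {"translation": [0,0.002,0.13],"rotation": [0,0,0],"grip": 0.4}

```text
clock: 11.3
eef_pos: [0.5005, -0.189, 0.0864]
ee_rot: [0.001, 0.736, 0.678, 0.0]
wrist_force: [1.1, 0.6, 0.2]
gripper_width: 0.698
```

```bash
python3 - <<'E'
from h import *
st()
c=cams.camera("wrist"); cv2.imwrite("pics/w9.png",c["image"])
P=cloud(c); z=P[...,2]; L=(P[...,:2]-O)@np.array([[c_,-s_],[s_,c_]])
k=(z>.112)&(z<.158)&(abs(L[...,0]-.006)<.016)&(abs(L[...,1]+.248)<.02); print("lev",k.sum(),np.round(np.percentile(L[k],[1,50,99],axis=0),4).tolist())
c2=cams.camera("scene"); cv2.imwrite("pics/s9.png",cv2.convertScaleAbs(cv2.resize(c2["image"][100:200,160:270],None,fx=6,fy=6,interpolation=cv2.INTER_CUBIC),alpha=1.6))
E
```

```text
t 11.3 p [ 0.5005 -0.189   0.0864] loc [ 0.0073 -0.2485] F [1.09 0.61 0.23] w 0.698 ydir [ 0.997 -0.082  0.002]
lev 2262 [[-0.0034, -0.2547], [0.0062, -0.2426], [0.0153, -0.2385]]
```

View pics/w9.png

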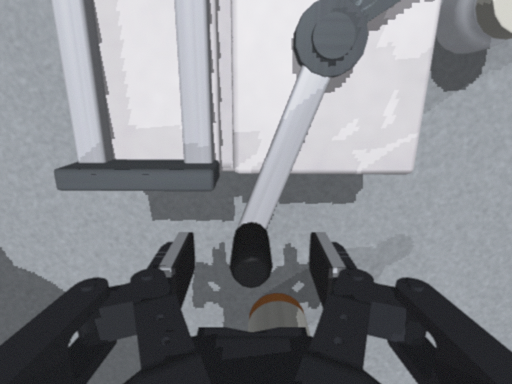

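View pics/s9.png

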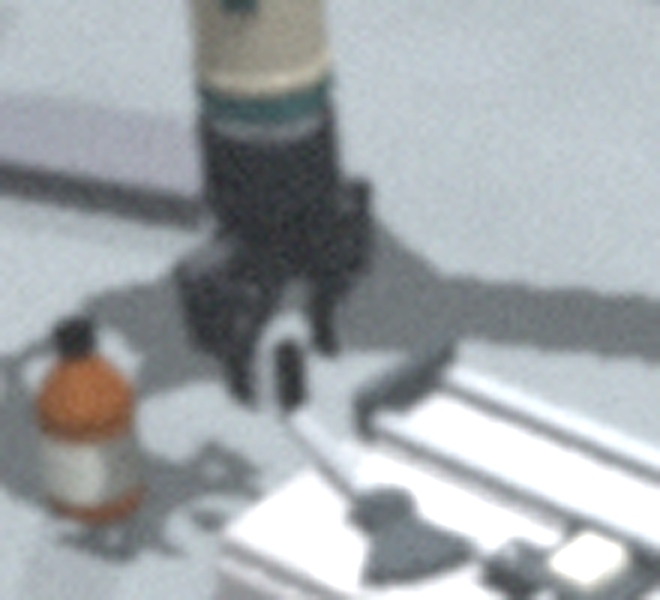

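jog_arm:
  motion:
    - {"translation": [0,-0.001,0],"rotation": [0,0,0],"grip": -1}
    - {"translation": [0,-0.001,0],"rotation": [0,0,0],"grip": -1}
    - {"translation": [0,-0.001,0],"rotation": [0,0,0],"grip": -1}
    - {"translation": [0,-0.001,0],"rotation": [0,0,0],"grip": -1}
    - {"translation": [0,-0.001,0],"rotation": [0,0,0],"grip": -1}
  grip_force: 40

```text
clock: 12.02
eef_pos: [0.4999, -0.1894, 0.0861]
ee_rot: [0.001, 0.736, 0.677, 0.001]
wrist_force: [3.9, 0.4, 3.5]
gripper_width: 0.218
```

```bash
python3 - <<'E'
from h import *
st()
c=cams.camera("wrist"); cv2.imwrite("pics/w10.png",c["image"])
k0=l2w(.0062,-.248)
p=manip.state()["eef_pos"]
for th in (0,.08,.16,.32,.48,.56,.64,.72):
    a=-np.pi/2-.36+th; q=np.array([.045+.11*np.cos(a),-.145+.11*np.sin(a)]); d=l2w(*q)-k0; M=rot(manip.state()["ee_rot"]); print(th,np.round(q,4),np.round(M.T@np.r_[d,0],4))
E
```

```text
t 12.03 p [ 0.4999 -0.1894  0.0861] loc [ 0.0067 -0.2489] F [3.86 0.44 3.53] w 0.218 ydir [ 0.997 -0.083  0.002]
0 [ 0.0062 -0.2479] [0.0001 0.     0.    ]
0.08 [ 0.0146 -0.2507] [-0.0027  0.0084  0.    ]
0.16 [ 0.0231 -0.2528] [-0.0048  0.017   0.    ]
0.32 [ 0.0406 -0.2549] [-0.0069  0.0344  0.0001]
0.48 [ 0.0582 -0.2542] [-0.0062  0.052   0.0001]
0.56 [ 0.0669 -0.2528] [-0.0048  0.0607  0.0002]
0.64 [ 0.0754 -0.2507] [-0.0027  0.0692  0.0002]
0.72 [ 0.0838 -0.2479] [0.0001 0.0775 0.0002]
```

View pics/w10.png

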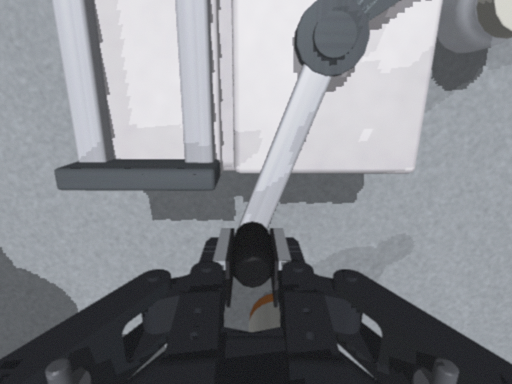

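jog_arm:
  motion:
    - {"translation": [-0.002,0.006,0],"rotation": [0,0,0],"grip": -1}
    - {"translation": [-0.0035,0.012,0],"rotation": [0,0,0],"grip": -1}
    - {"translation": [-0.005,0.018,0],"rotation": [0,0,0],"grip": -1}
    - {"translation": [-0.006,0.025,0],"rotation": [0,0,0],"grip": -1}
    - {"translation": [-0.007,0.032,0],"rotation": [0,0,0],"grip": -1}
    - {"translation": [-0.007,0.039,0],"rotation": [0,0,0],"grip": -1}
    - {"translation": [-0.0065,0.046,0],"rotation": [0,0,0],"grip": -1}
    - {"translation": [-0.006,0.052,0],"rotation": [0,0,0],"grip": -1}

```text
clock: 13.08
eef_pos: [0.5471, -0.2002, 0.086]
ee_rot: [-0.001, 0.735, 0.678, -0.003]
wrist_force: [-4.5, -1.8, 8.5]
gripper_width: 0.218
```

```bash
cat >> h.py <<'E'
def lev():
    p=w2l(manip.state()["eef_pos"])-np.array([.0005,-.0010])-np.array([.045,-.145])
    print("tool-angle",round(float(np.arctan2(p[1],p[0])+np.pi/2+.36),3),"r",round(float(np.hypot(*p)),4))
E
python3 - <<'E'
from h import *
st();lev()
c=cams.camera("wrist"); cv2.imwrite("pics/w11.png",c["image"])
E
```

```text
t 13.07 p [ 0.5471 -0.2002  0.086 ] loc [ 0.0546 -0.2558] F [-4.48 -1.78  8.53] w 0.218 ydir [ 0.997 -0.082 -0.006]
tool-angle 0.443 r 0.1102
```

View pics/w11.png

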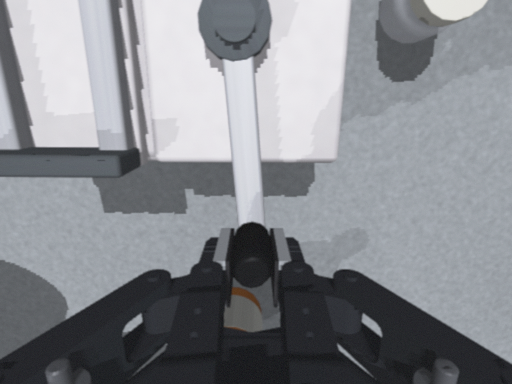

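jog_arm:
  motion:
    - {"translation": [0,0,0],"rotation": [0,0,0],"grip": -1}
    - {"translation": [0.001,0.005,0],"rotation": [0,0,0],"grip": -1}
    - {"translation": [0.002,0.01,0],"rotation": [0,0,0],"grip": -1}
    - {"translation": [0.0025,0.013,0],"rotation": [0,0,0],"grip": -1}
    - {"translation": [0.0025,0.013,0],"rotation": [0,0,0],"grip": -1}

```text
clock: 13.75
eef_pos: [0.5604, -0.1994, 0.086]
ee_rot: [-0.001, 0.735, 0.678, -0.003]
wrist_force: [-4.7, -4.0, 8.8]
gripper_width: 0.213
```

```bash
python3 - <<'E'
from h import *
st();lev()
E
```

```text
t 13.75 p [ 0.5604 -0.1994  0.086 ] loc [ 0.0678 -0.2539] F [-4.7  -3.98  8.81] w 0.213 ydir [ 0.997 -0.082 -0.005]
tool-angle 0.564 r 0.1102
```

jog_arm:
  motion:
    - {"translation": [0.001,0.003,0],"rotation": [0,0,0],"grip": -1}
    - {"translation": [0.0015,0.006,0],"rotation": [0,0,0],"grip": -1}
    - {"translation": [0.002,0.007,0],"rotation": [0,0,0],"grip": -1}
    - {"translation": [0.002,0.007,0],"rotation": [0,0,0],"grip": -1}

```text
clock: 14.25
eef_pos: [0.5682, -0.1982, 0.086]
ee_rot: [-0.0, 0.735, 0.678, -0.003]
wrist_force: [-4.3, -4.1, 7.6]
gripper_width: 0.22
```

```bash
python3 - <<'E'
from h import *
st();lev()
c=cams.camera("wrist"); cv2.imwrite("pics/w12.png",c["image"])
c2=cams.camera("top"); P=cloud(c2); cv2.imwrite("pics/t12.png",cv2.resize(cv2.convertScaleAbs(c2["image"][150:290,170:350],alpha=1.5),None,fx=4,fy=4))
E
```

```text
t 14.25 p [ 0.5682 -0.1982  0.086 ] loc [ 0.0755 -0.2521] F [-4.33 -4.12  7.61] w 0.22 ydir [ 0.997 -0.082 -0.004]
tool-angle 0.636 r 0.1102
```

View pics/w12.png

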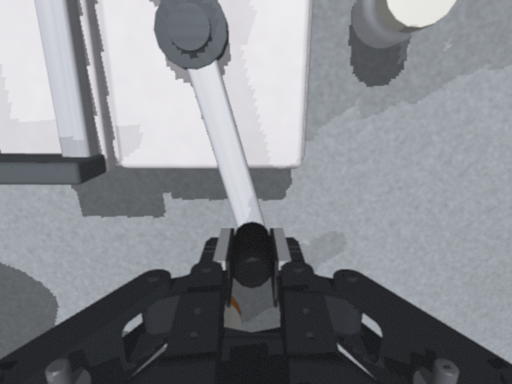

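View pics/t12.png

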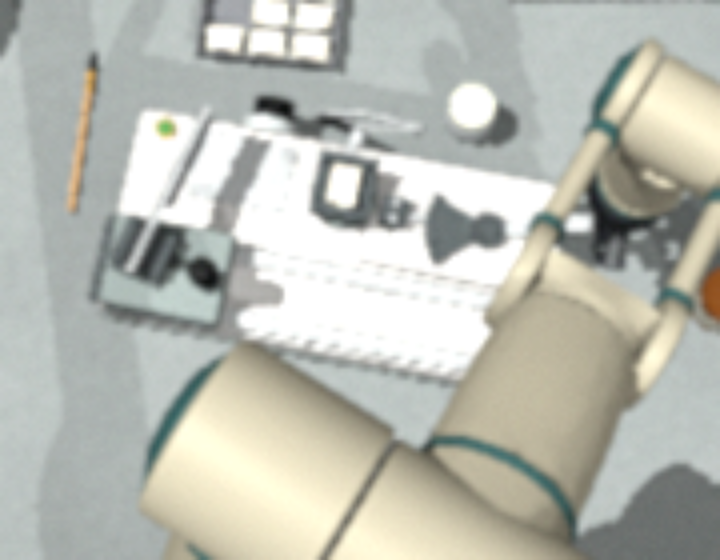

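jog_arm:
  motion:
    - {"translation": [0,0,0],"rotation": [0,0,0],"grip": -1}
    - {"translation": [0,0,0],"rotation": [0,0,0],"grip": -1}
    - {"translation": [0,0,0],"rotation": [0,0,0],"grip": -1}
    - {"translation": [0,0,0],"rotation": [0,0,0],"grip": -1}

```text
clock: 14.85
eef_pos: [0.5682, -0.1982, 0.086]
ee_rot: [-0.0, 0.735, 0.678, -0.003]
wrist_force: [-3.4, -3.1, 7.1]
gripper_width: 0.22
```

```bash
python3 - <<'E'
from h import *
st();lev()
c=cams.camera("wrist"); P=cloud(c); z=P[...,2]; L=(P[...,:2]-O)@np.array([[c_,-s_],[s_,c_]])
k=(z>.100)&(z<.113)&(L[...,1]<-.165)&(L[...,1]>-.235)&(L[...,0]>.03)&(L[...,0]<.1)
n,l,s,_=cv2.connectedComponentsWithStats(k.astype(np.uint8)); i=1+np.argmax(s[1:,4]); q=np.float32(L[l==i])
# centre per y-slice
C=[]
for y in np.arange(-.23,-.168,.004):
    w=q[abs(q[:,1]-y)<.002]; C.append(((w[:,0].min()+w[:,0].max())/2,y))
m,b=np.polyfit([a[1] for a in C],[a[0] for a in C],1)
print(len(q),"arm angle",.36+np.arctan(-m), "x at pivot y",m*-.145+b)
th=np.arctan2(C[0][1]+.145,C[0][0]-.045)+np.pi/2+.36; print("via pivot",th)
c=cams.camera("top"); P=cloud(c); z=P[...,2]; L=(P[...,:2]-O)@np.array([[c_,-s_],[s_,c_]])
k=(z>.132)&(z<.145)&(L[...,0]>-.1)&(L[...,0]<-.01)&(L[...,1]>.0)&(L[...,1]<.25)
print("car",np.round(np.percentile(L[k],[1,99],axis=0),4).tolist())
k=(z>.195)&(z<.215)&(abs(L[...,0]+.056)<.03)&(abs(L[...,1]-.108)<.04); print("knob",L[k].mean(0))
P=np.load("pics/top0.npy"); z=P[...,2]; L=(P[...,:2]-O)@np.array([[c_,-s_],[s_,c_]])
k=(z>.132)&(z<.145)&(L[...,0]>-.1)&(L[...,0]<-.01)&(L[...,1]>-.2)&(L[...,1]<.25)
print("car0",np.round(np.percentile(L[k],[1,99],axis=0),4).tolist())
print(np.round(manip.state()["qvel"],3))
E
```

```text
t 14.85 p [ 0.5682 -0.1982  0.086 ] loc [ 0.0755 -0.2521] F [-3.45 -3.11  7.1 ] w 0.22 ydir [ 0.997 -0.082 -0.004]
tool-angle 0.635 r 0.1102
4087 arm angle 0.632289871635406 x at pivot y 0.04510102751116983
via pivot 0.6337602413714657
car [[-0.0944, 0.0916], [-0.0111, 0.2062]]
knob [-0.05556583  0.10622978]
car0 [[-0.0954, -0.1016], [-0.0113, 0.012]]
[ 0.     0.001 -0.    -0.001 -0.002  0.   ]
```

```bash
python3 - <<'E'
from h import *
st();lev()
print(job.finish_job())
st();lev()
E
```

```text
t 14.95 p [ 0.5682 -0.1982  0.086 ] loc [ 0.0755 -0.2521] F [-3.38 -3.88  8.08] w 0.22 ydir [ 0.997 -0.082 -0.004]
tool-angle 0.635 r 0.1102
the job is handed in; nothing more can be done
None
the job is handed in; nothing more can be done
```

I slid the knife carriage about 194 mm home by its knob. I then took the lift lever by its knob and pushed it four clicks. The job was handed in at 14.95 s with the gripper still holding the lever. No verdict was reported.

**Carriage:** It stalled against the stop, with the force rising from 3 N to 10 N and no further travel. After release, the top view put its end face within about 1 mm of the stop, though the origin itself is only good to about 2 mm. The gap at the stop could not be seen directly.

**Lever:** It read 0.635 rad from the tool pose and 0.633 rad from the arm seen in the wrist image; the fourth click is at 0.64. The arm was still, with about 40 N of grip commanded on the knob. I estimated the angle between moves and it stayed below 0.64 rad at each check, so well short of the fifth click.

**What disagreed:** The reported TCP was about 37 mm beyond the real fingertips, measured in the scene camera. Because of that, my first try at the carriage knob shut above it without moving anything. I corrected for the offset from then on.

**Loose things:** I did not measure them again at the end. The arm never came near them, and those visible in the last pictures looked undisturbed.

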